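# Strip the shaft stack and lay the parts out

### The job

Strip the upright shaft on the green bench plate: pull the spring clip sideways out of its cross hole and lay it in the round steel dish, then take off the collar, the gear and the pulley one at a time, in that order. Set each part down gently, flat and centred on the plywood tile that carries its own dark outline (small disc for the collar, toothed for the gear, large disc for the pulley), before taking the next, and leave everything released where it belongs.

Things in the scene. Friction and masses are not known exactly. Their poses are not given: they have to be found in the camera images.
- spindle: Fixed jig: green steel plate 100 x 100 x 12 mm, on it a boss of 36 mm diameter up to 30 mm above the bench, then an upright 16 mm shaft, top at 88 mm. Origin: middle of the plate's underside; z is the shaft's axis. On it, heights above the bench: pulley 30-48 mm, gear 48-62, collar 62-76, all loose with 21 mm bores, then the clip in a 7 mm cross hole that runs along x just above the collar.
- clip_loop (a point): Hitch clip of 4.5 mm steel wire, level on the collar: loop 26 mm across, a straight leg through the cross hole (end 42 mm from here along -x), a shorter leg beside the shaft. Point: loop centre, half-way up the wire, 26 mm from the shaft's axis. x: pull direction; out after 26 mm, sliding freely, no detent. Grasp along y (26 mm) from above; fingers may reach 10 mm below the wire. z up.
- collar_mid (a point): Small plain brass collar, top of the stack, 36 mm diameter, 14 mm high, 21 mm bore. Point: its centre, half-way up. z is its axis. It stands on the gear, which is 7 mm wider all round.
- gear_mid (a point): Dark steel spur gear with 20 teeth, middle of the stack, 50 mm diameter over the teeth, 14 mm high, 21 mm bore. Point: its centre, half-way up. z is its axis. It stands on the pulley, which is 7 mm wider all round.
- pulley_mid (a point): Aluminium V-belt pulley, bottom of the stack, 64 mm diameter over its two rims, 18 mm high, 21 mm bore. Point: its centre, half-way up. z is its axis. It stands on the boss of the jig, which is narrower (36 mm).
- dish_floor (a point): Round shallow steel parts dish, fixed, 126 mm inner and 132 mm outer diameter, rim 11 mm above the bench. Place of the clip. Point: centre of its inner floor, 3 mm above the bench; z up.
- tile_small_top (a point): Fixed plywood tile 96 x 96 x 8 mm with a plain dark disc 36 mm across (a light 21 mm spot in its middle): place of the collar. Point: centre of its flat top, 8 mm above the bench; x, y along its sides, z up.
- tile_gear_top (a point): Fixed plywood tile 96 x 96 x 8 mm with a dark toothed outline 50 mm across (a light 21 mm spot in its middle): place of the gear. Point: centre of its flat top, 8 mm above the bench; x, y along its sides, z up.
- tile_large_top (a point): Fixed plywood tile 96 x 96 x 8 mm with a plain dark disc 64 mm across (a light 21 mm spot in its middle): place of the pulley. Point: centre of its flat top, 8 mm above the bench; x, y along its sides, z up.

How it is judged:
On the way, in this order (a step that is already met when the one before it is completed fails the run):
1. the clip lies released in the dish (horizontal distance between clip_loop and dish_floor below 0.045 m and z of clip_loop in the frame of dish_floor below 0.01 m and angle between clip_loop's own z axis and vertical below 0.3 rad and linear speed of clip below 0.03 m/s and contact force between clip and the fingers below 0.2 N), for 0.2 s.
2. the collar lies released on its tile (horizontal distance between collar_mid and tile_small_top below 0.012 m and z of collar_mid in the frame of tile_small_top below 0.011 m and angle between collar_mid's own z axis and vertical below 0.1 rad and linear speed of collar below 0.03 m/s and contact force between collar and the fingers below 0.2 N), for 0.2 s.
3. the gear lies released on its tile (horizontal distance between gear_mid and tile_gear_top below 0.012 m and z of gear_mid in the frame of tile_gear_top below 0.011 m and angle between gear_mid's own z axis and vertical below 0.1 rad and linear speed of gear below 0.03 m/s and contact force between gear and the fingers below 0.2 N), for 0.2 s.
4. the pulley lies released on its tile (horizontal distance between pulley_mid and tile_large_top below 0.012 m and z of pulley_mid in the frame of tile_large_top below 0.013 m and angle between pulley_mid's own z axis and vertical below 0.1 rad and linear speed of pulley below 0.03 m/s and contact force between pulley and the fingers below 0.2 N), for 0.2 s.
At the end, for the whole second after the job is handed in: Clip in the dish: loop centre within 45 mm of the centre, under 10 mm above the floor, tilt under 0.3 rad. Collar, gear, pulley each flat (under 0.1 rad) on its own tile, within 12 mm of its centre and 4 mm of resting height. All released and at rest (all of step 1 and all of step 2 and all of step 3 and all of step 4); the robot touches nothing.
It fails at once if the collar is dropped onto its tile (over 0.6 m/s just above it) instead of set down (horizontal distance between collar_mid and tile_small_top below 0.05 m and z of collar_mid in the frame of tile_small_top below 0.035 m and linear speed of collar above 0.6 m/s).
It fails at once if the gear is dropped onto its tile (over 0.6 m/s just above it) instead of set down (horizontal distance between gear_mid and tile_gear_top below 0.05 m and z of gear_mid in the frame of tile_gear_top below 0.035 m and linear speed of gear above 0.6 m/s).
It fails at once if the pulley is dropped onto its tile (over 0.6 m/s just above it) instead of set down (horizontal distance between pulley_mid and tile_large_top below 0.05 m and z of pulley_mid in the frame of tile_large_top below 0.035 m and linear speed of pulley above 0.6 m/s).
It also fails if it takes over 120 s, if anything falls off the work surface, if the arm or the gripper's body presses on something with over 40 N, if the wrist force passes 120 N, or if a joint passes its speed limit or range.

### The arm

A 7-joint arm with a two-finger parallel gripper is mounted at the origin on the work surface. World frame = base frame: x ahead of the robot, y to its left, z up, the work surface at z = 0. Lengths are in m, angles in rad, forces in N, time in s.
With the tool pointing down it reaches from about 0.4 to 0.85 m from the base axis. Payload 10.4 kg.
Tool frame: the origin (TCP) lies at the very end of the fingers, on their centre line; the grasp point (between the pads) lies 19 mm behind it (grasp_offset is the distance from the TCP to the grasp point, in m); z points along the fingers, y is the line along which they close (so a half turn about z gives the same grasp; the last joint's range is limited). The gripper opens to 85 mm and grips with 20 to 120 N. Pads are 22 mm wide; open, the fingers measure 114 mm over their backs; the gripper's body (76 mm by 85 mm) begins 54 mm behind the grasp point. The pads swing forward as they close: fully open they stand 13 mm farther back than shut.
Start: joints at [1.202, 0.332, -0.065, 1.46, 0.022, 1.35, -0.088], TCP at [0.212, -0.588, 0.231] pointing down, gripper open.
Joint ranges: [-2.6, 2.6], [-0.5, 2.12], [-1.47, 1.34], [0.16, 2.42], [-1.27, 4.41], [0.06, 2.06], [-2.6, 2.6]. Speed limits (rad/s): [2.22, 2.22, 2.79, 2.79, 3.14, 3.14, 3.14].

### API

Orientations are given as a unit quaternion [x, y, z, w].
In Python, from workcell import * gives the robot as it stands.
- The arm moves only by the tool jog_arm, never from a script. Its argument "plan" is a list of rows, each a list of 3 entries, a list of its own where there are three numbers: the turn, a rotation vector about the tool's x, y, z in rad, then the shift along the tool's x, y, z in m, then the finger opening in m, from 0 to 0.0854. A call has 1 to 8 rows; each row is the pose to reach, as a shift and turn from the pose commanded when the call began, along the tool's axes at that moment; what a row does not reach only later rows make up. A row lasts 1/12 s, in which the tool goes at most 41.7 mm and 7.16 degrees, less where a joint would pass 70% of its speed; a pose out of reach is approached as far as the arm can. A call with a gripper value outside its range is refused whole. The fingers move at their own pace and stop on an object; "force" is the grip in N (left out, the last holds). Time passes only in rows, so rows that repeat a pose let the fingers close. It gives the time, the measured TCP pose, the force, the opening and the grip force at its end, in the units of the state.
- get_obs(): the state, without advancing time (a new reading comes with each control period).
- camera(name): name is "scene" or "side" or "wrist"; returns a dict with "img" (480x640x3 uint8, red, green, blue), "mtx" (3x3 intrinsics, pixels), "extrinsics" (4x4, takes a point from camera to world coordinates). Camera axes: x right, y down, z forward; pixel columns grow to the right and rows downward; lengths in m; the calibration is good to about 2 mm. A picture is of the moment at which its call begins. There is no depth.
- hand_in(): hands the job in; it is judged then, once.
The state is a dict: "clock": time; "joint_pos": joint angles; "joint_velocities": joint speeds; "tau": joint torques, N m; "position": TCP position; "ee_rot": TCP orientation; "ft_force": force on the tool from outside, world axes, zero at the start; "torque": the same for the moment, N m; "grip_width": opening from 0.0 (shut) to 1.0 (fully open); "grasp_force": force on a finger pad.
Only numpy, scipy, OpenCV 4.12 (cv2) and the standard library are available. Lean on these libraries where they do the work, as an engineer would, in place of code of your own. Each camera call takes 0.05 s, during which the arm holds its last target. There are 200 camera calls.

## Working session

There is one attempt and no reset: what is moved stays moved. The work goes in short steps, Python scripts to look and compute and a tool call to move; the robot and the scene stay as the last step left them, time stands still between calls to the robot, and variables do not carry over. Pictures are saved under pics/ and viewed, at most 18 in all, crops included, and the job is handed in when it is done.

Besides the shell and the picture viewer there is one more tool, called after ">>>" in YAML: its name, and indented under it one key for each argument. jog_arm: Moves the arm, as the interface text tells. Its arguments: {"type":"object","properties":{"plan":{"type":"array"},"force":{"type":"number"}},"required":["plan"]}

```bash
mkdir -p pics; cat > h.py <<'E'
from workcell import *
import numpy as np, cv2
from scipy.spatial.transform import Rotation as R
def shot(n,f=None):
    c=camera(n); 
    if f: cv2.imwrite(f'pics/{f}.png',c['img'][:,:,::-1])
    return c
def ray(c,u,v):
    E=np.array(c['extrinsics']); d=E[:3,:3]@np.linalg.inv(c['mtx'])@[u,v,1.]
    return E[:3,3],d/np.linalg.norm(d)
def onz(c,u,v,z):
    o,d=ray(c,u,v); return o+d*(z-o[2])/d[2]
def proj(c,p):
    E=np.linalg.inv(np.array(c['extrinsics'])); q=c['mtx']@(E[:3,:3]@p+E[:3,3]); return q[:2]/q[2]
def tri(*rs):
    A=sum(np.eye(3)-np.outer(d,d) for o,d in rs); b=sum((np.eye(3)-np.outer(d,d))@o for o,d in rs)
    return np.linalg.solve(A,b)
E
python3 - <<'E'
from h import *
o=get_obs(); print(o)
a=[shot(n,n+'0') for n in('scene','side','wrist')]
for c in a: print(np.array(c['extrinsics']).round(3).tolist(),c['mtx'][0][0])
E
```

```text
{'clock': 0.0, 'joint_pos': array([ 1.202412  ,  0.33287493, -0.06469263,  1.46092322,  0.02158159,
        1.34988874, -0.08853039]), 'joint_velocities': array([-0.00091851, -0.00014597, -0.0006548 ,  0.00016172,  0.00023801,
        0.00043198, -0.0014685 ]), 'tau': array([-3.23334698e-04, -6.25454092e+01,  4.89147229e-02, -3.91600013e+01,
        1.61978218e-02,  1.00559779e-02,  2.71405042e-05]), 'position': array([ 0.2117079 , -0.58766429,  0.23052263]), 'ee_rot': array([ 9.85092890e-01,  1.72021823e-01, -1.44154041e-04, -6.84826228e-04]), 'ft_force': array([-0.69212023,  0.11328624,  0.3334258 ]), 'torque': array([-0.05651107, -0.01676439,  0.04684877]), 'grasp_force': 0.0, 'grip_width': 1.002444648547598}
[[-0.809, 0.414, -0.418, 0.876], [0.588, 0.559, -0.584, 0.457], [-0.008, -0.718, -0.696, 0.618], [0.0, 0.0, 0.0, 1.0]] 454.0932260231736
[[-0.961, -0.167, 0.223, 0.365], [-0.277, 0.63, -0.726, 0.681], [-0.019, -0.759, -0.651, 0.683], [0.0, 0.0, 0.0, 1.0]] 468.1098124853991
[[0.34, -0.898, -0.28, 0.282], [-0.94, -0.325, -0.1, -0.561], [-0.001, 0.297, -0.955, 0.373], [0.0, 0.0, 0.0, 1.0]] 345.00189679106603
```

View pics/scene0.png

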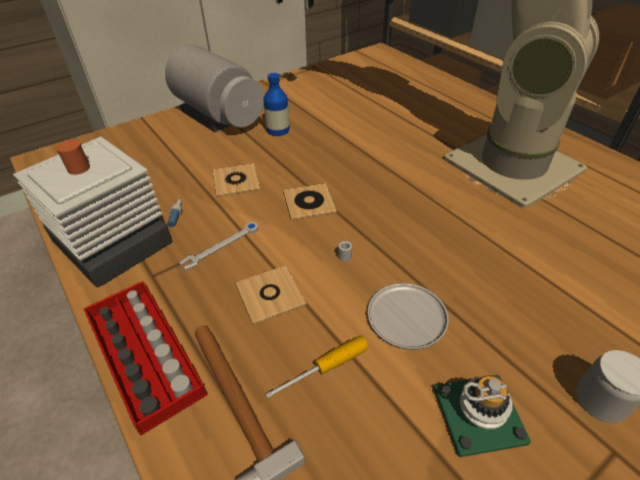

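View pics/side0.png

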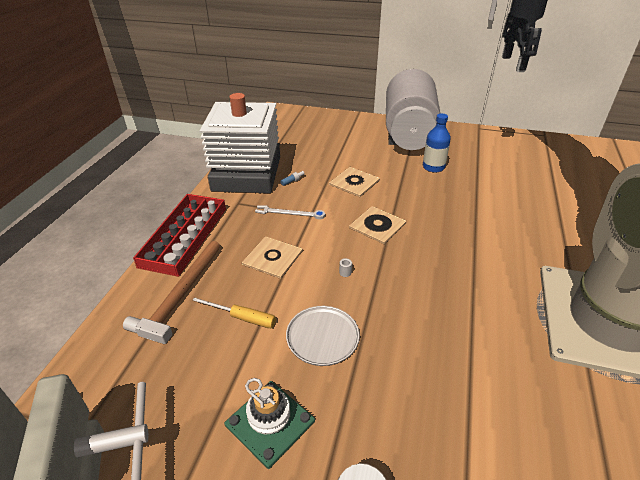

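The scene picture shows the jig at about (482,410), the dish at (407,316), and the tiles at (270,293) small, (236,179) gear and (310,201) large. The side picture has the jig at (268,420), the dish at (323,335), and the tiles at (273,255) small, (355,181) gear and (378,223) large. Next I'll triangulate the tiles and crop the spindle.

```bash
python3 - <<'E'
from h import *
S=shot('scene');D=shot('side')
def ell(c,u,v,r):
    im=cv2.cvtColor(c['img'],cv2.COLOR_RGB2GRAY)[v-r:v+r,u-r:u+r]
    m=(im<75).astype(np.uint8)
    cs,_=cv2.findContours(m,cv2.RETR_EXTERNAL,cv2.CHAIN_APPROX_NONE)
    k=max(cs,key=cv2.contourArea); (x,y),ax,_=cv2.fitEllipse(cv2.convexHull(k))
    return x+u-r,y+v-r,ax
def dish(c,u,v):
    # edge of the rim: grey low-saturation pixels
    h=cv2.cvtColor(c['img'],cv2.COLOR_RGB2HSV); m=((h[:,:,1]<60)&(h[:,:,2]>90)).astype(np.uint8)
    n,l=cv2.connectedComponents(m); k=cv2.findContours((l==l[v,u]).astype(np.uint8),0,1)[0]
    (x,y),ax,_=cv2.fitEllipse(cv2.convexHull(max(k,key=cv2.contourArea))); return x,y,ax
for n,a,b in(('small',(270,293),(273,255)),('gear',(236,179),(355,181)),('large',(310,201),(378,223))):
    p=ell(S,*a,20);q=ell(D,*b,20);t=tri(ray(S,*p[:2]),ray(D,*q[:2]))
    print(n,np.round(p[:2],1),np.round(q[:2],1),np.round(p[2]+q[2],1),t.round(4),onz(S,*p[:2],.008).round(4),onz(D,*q[:2],.008).round(4))
p=dish(S,407,316);q=dish(D,323,335);print('dish',p,q,tri(ray(S,*p[:2]),ray(D,*q[:2])).round(4),onz(S,*p[:2],.011).round(4),onz(D,*q[:2],.011).round(4))
def crop(c,u,v,r=50): return cv2.resize(c['img'][v-r:v+r,u-r:u+r,::-1],(400,400),interpolation=cv2.INTER_CUBIC)
cv2.imwrite('pics/crop1.png',np.hstack([crop(S,482,410),crop(D,268,415)]))
E
```

```text
small [269.4 291.9] [272.3 254.6] [14.9 19.6 10.7 16. ] [ 0.6613 -0.0038  0.0076] [ 0.6614 -0.0036  0.008 ] [ 0.6611 -0.0032  0.008 ]
gear [235.2 177.8] [354.5 179.4] [11.5 20.   9.4 17.8] [ 0.5521 -0.332   0.0076] [ 0.5522 -0.3317  0.008 ] [ 0.552  -0.3312  0.008 ]
large [308.7 199.5] [377.6 222.5] [18.1 28.8 16.5 27. ] [ 0.4633 -0.1703  0.0075] [ 0.4635 -0.17    0.008 ] [ 0.4632 -0.1693  0.008 ]
dish (407.42779541015625, 315.86962890625, (63.677947998046875, 80.71780395507812)) (322.2525329589844, 335.1911315917969, (59.36139678955078, 73.17740631103516)) [0.5033 0.1727 0.0048] [0.507  0.1755 0.011 ] [0.502  0.1774 0.011 ]
```

View pics/crop1.png

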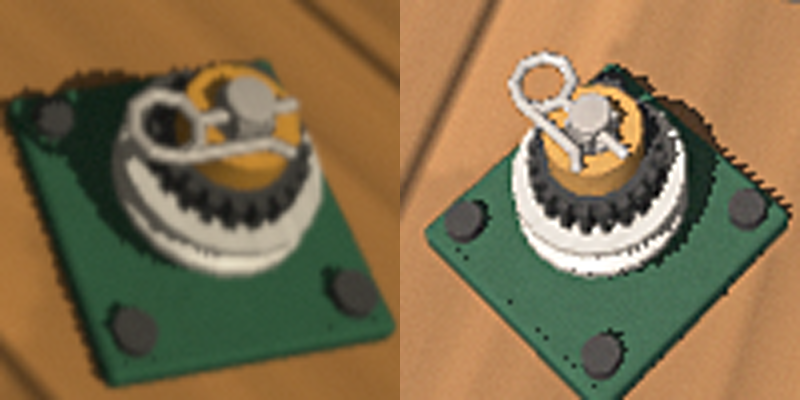

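The crop shows the stack with the clip level on the collar. In full pixels the loop centre is at about scene (474,390.7) and side (253.7,385), and the shaft top at scene (494.5,384.5) and side (265.5,392.5).

```bash
python3 - <<'E'
from h import *
S=shot('scene');D=shot('side')
for n,a,b,z in(('shaft',(494.3,384.2),(265.5,392.3),.088),('loop',(474,390.7),(253.7,385),.0783)):
    print(n,tri(ray(S,*a),ray(D,*b)).round(4),onz(S,*a,z).round(4),onz(D,*b,z).round(4))
E
```

```text
shaft [0.5383 0.3522 0.0865] [0.5391 0.3523 0.088 ] [0.5379 0.3532 0.088 ]
loop [0.5612 0.3414 0.0789] [0.5608 0.341  0.0783] [0.5615 0.3413 0.0783]
```

```bash
cat >> h.py <<'E'
def go(x,y,z,yaw):
    "print turn and shift for TCP at x,y,z pointing down, tool x at yaw (deg)"
    o=get_obs(); r=R.from_quat(o['ee_rot']); a=np.radians(yaw)
    T=R.from_matrix(np.array([[np.cos(a),np.sin(a),0],[np.sin(a),-np.cos(a),0],[0,0,-1]]).T.T)
    print('turn',(r.inv()*T).as_rotvec().round(3).tolist(),'shift',r.inv().apply(np.array([x,y,z])-o['position']).round(4).tolist())
E
python3 - <<'E'
from h import *
go(.5,-.15,.33,60); go(.55,.1,.3,110)
E
```

```text
turn [-0.0, -0.0, -0.701] shift [0.4195, -0.3144, -0.0988]
turn [-0.0, -0.0, -1.574] shift [0.5513, -0.5326, -0.0687]
```

>>> jog_arm:
  plan:
    - [[0,0,-0.12],[0.03,-0.02,-0.02],0.0854]
    - [[0,0,-0.24],[0.06,-0.045,-0.04],0.0854]
    - [[0,0,-0.36],[0.09,-0.065,-0.06],0.0854]
    - [[0,0,-0.48],[0.12,-0.09,-0.08],0.0854]
    - [[0,0,-0.6],[0.15,-0.11,-0.1],0.0854]
    - [[0,0,-0.7],[0.18,-0.135,-0.1],0.0854]
    - [[0,0,-0.7],[0.21,-0.157,-0.1],0.0854]
    - [[0,0,-0.7],[0.24,-0.18,-0.1],0.0854]

```text
clock: 1.02
position: [0.3775, -0.3356, 0.332]
ee_rot: [0.866, 0.5, 0.0, 0.001]
ft_force: [0.7, -0.8, -0.1]
grip_width: 0.998
grasp_force: 0.0
```

```bash
python3 -c "
from h import *
print(get_obs()['joint_pos'].round(2));go(.57,.05,.3,90)"
```

```text
[ 0.96  0.05 -0.34  1.59  0.02  1.51  0.1 ]
turn [0.001, 0.001, -0.524] shift [0.4302, -0.0264, 0.0317]
```

>>> jog_arm:
  plan:
    - [[0,0,-0.1],[0.04,-0.003,0.0],0.0854]
    - [[0,0,-0.2],[0.08,-0.005,0.0],0.0854]
    - [[0,0,-0.3],[0.12,-0.008,0.005],0.0854]
    - [[0,0,-0.4],[0.16,-0.01,0.01],0.0854]
    - [[0,0,-0.5],[0.2,-0.012,0.015],0.0854]
    - [[0,0,-0.52],[0.24,-0.015,0.02],0.0854]
    - [[0,0,-0.52],[0.28,-0.018,0.02],0.0854]
    - [[0,0,-0.52],[0.32,-0.02,0.02],0.0854]

```text
clock: 1.68
position: [0.52, -0.0485, 0.3114]
ee_rot: [0.709, 0.705, -0.0, 0.0]
ft_force: [1.0, 0.2, -1.2]
grip_width: 1.002
grasp_force: 0.0
```

```bash
python3 -c "
from h import *
print(get_obs()['joint_pos'].round(2));go(.54,.30,.23,152.5)"
```

```text
[ 0.61  0.12 -0.66  1.57  0.07  1.47 -0.05]
turn [0.0, 0.001, -1.096] shift [0.3486, 0.0182, 0.0812]
```

>>> jog_arm:
  plan:
    - [[0,0,-0.12],[0.04,0.003,0.01],0.0854]
    - [[0,0,-0.24],[0.08,0.006,0.02],0.0854]
    - [[0,0,-0.36],[0.12,0.01,0.03],0.0854]
    - [[0,0,-0.48],[0.16,0.015,0.04],0.0854]
    - [[0,0,-0.6],[0.2,0.02,0.05],0.0854]
    - [[0,0,-0.72],[0.24,0.025,0.06],0.0854]
    - [[0,0,-0.84],[0.28,0.03,0.07],0.0854]
    - [[0,0,-0.96],[0.32,0.035,0.08],0.0854]

```text
clock: 2.35
position: [0.5565, 0.2711, 0.2309]
ee_rot: [0.301, 0.954, 0.0, 0.0]
ft_force: [1.0, -0.0, 0.3]
grip_width: 1.001
grasp_force: 0.0
```

```bash
python3 -c "
from h import *
print(get_obs()['joint_pos'].round(2));go(.564,.340,.20,152.5)"
```

```text
[ 0.14  0.46 -0.9   1.44  0.36  1.41  0.19]
turn [0.0, 0.001, -0.131] shift [0.0334, 0.0607, 0.0309]
```

>>> jog_arm:
  plan:
    - [[0,0,-0.1],[0.02,0.03,0.01],0.0854]
    - [[0,0,-0.131],[0.034,0.061,0.03],0.0854]
    - [[0,0,-0.131],[0.034,0.061,0.03],0.0854]
    - [[0,0,-0.131],[0.034,0.061,0.03],0.0854]

```text
clock: 2.68
position: [0.5623, 0.3409, 0.1993]
ee_rot: [0.238, 0.971, -0.0, -0.002]
ft_force: [0.0, -0.4, -0.3]
grip_width: 0.999
grasp_force: 0.0
```

```bash
python3 -c "
from h import *
c=shot('wrist','w1');print(get_obs()['joint_pos'].round(2));print(proj(c,[.5612,.3413,.0783]),proj(c,[.5387,.3527,.088]))"
```

```text
[-0.    0.57 -0.89  1.37  0.44  1.41  0.2 ]
[317.34588269 232.91867363] [316.86416393 203.97242004]
```

View pics/w1.png

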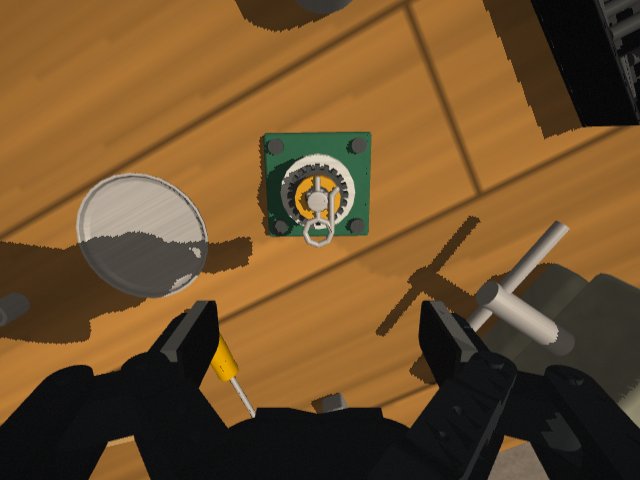

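The wrist view shows the loop at (318,233) and the shaft top at (317,201). The prediction was (317,233) and (317,204), so the estimate and yaw are good. Descending.

```bash
python3 -c "
from h import *
go(.564,.3398,.069,152.5)"
```

```text
turn [-0.001, -0.001, -0.004] shift [-0.0003, 0.0009, 0.1316]
```

>>> jog_arm:
  plan:
    - [[0,0,0],[0,0,0.03],0.055]
    - [[0,0,0],[0,0,0.06],0.055]
    - [[0,0,0],[0,0,0.09],0.055]
    - [[0,0,0],[0,0,0.11],0.055]
    - [[0,0,0],[0,0,0.12],0.055]
    - [[0,0,0],[0,0,0.13],0.055]
    - [[0,0,0],[0,0,0.13],0.055]
    - [[0,0,0],[0,0,0.13],0.055]
  force: 30

```text
clock: 3.4
position: [0.5645, 0.3387, 0.0725]
ee_rot: [0.24, 0.971, 0.0, 0.001]
ft_force: [-0.8, -0.5, 1.4]
grip_width: 0.643
grasp_force: 0.0
```

```bash
python3 -c "
from h import *
c=shot('wrist','w2');d=shot('side');e=shot('scene')
f=lambda c,u,v,r=60: cv2.resize(c['img'][v-r:v+r,u-r:u+r,::-1],(400,400),interpolation=2)
cv2.imwrite('pics/w2.png',np.hstack([f(d,262,400),f(c,320,330,100)]));go(.564,.3398,.069,152.5)"
```

```text
turn [0.002, 0.001, -0.005] shift [0.0007, 0.0002, 0.0038]
```

View pics/w2.png

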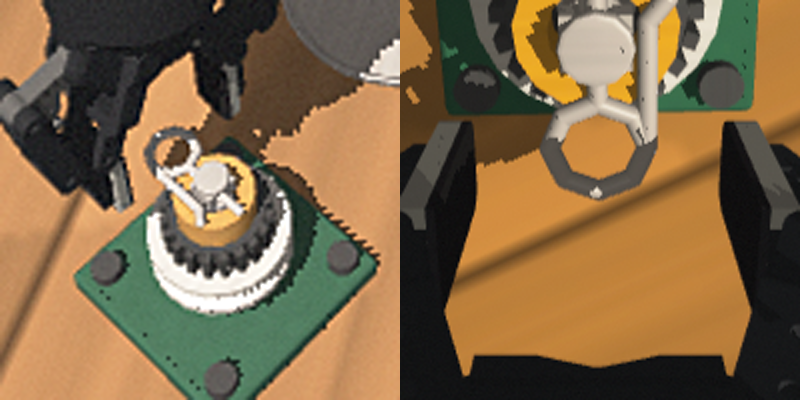

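The loop sits centred between the fingers (crop x 598, against a finger midpoint of 597). I'll lower 3 mm and close.

>>> jog_arm:
  plan:
    - [[0,0,0],[0.0,0,0.003],0.055]
    - [[0,0,0],[0.0,0,0.003],0.02]
    - [[0,0,0],[0.0,0,0.003],0.015]
    - [[0,0,0],[0.0,0,0.003],0.015]
    - [[0,0,0],[0.0,0,0.003],0.015]
    - [[0,0,0],[0.0,0,0.003],0.015]
    - [[0,0,0],[0.0,0,0.003],0.015]
    - [[0,0,0],[0.0,0,0.003],0.015]
  force: 30

```text
clock: 4.22
position: [0.5639, 0.3389, 0.0684]
ee_rot: [0.24, 0.971, 0.0, 0.0]
ft_force: [-0.3, 0.2, 1.0]
grip_width: 0.275
grasp_force: 29.4
```

>>> jog_arm:
  plan:
    - [[0,0,0],[-0.006,0,0],0.015]
    - [[0,0,0],[-0.012,0,0],0.015]
    - [[0,0,0],[-0.02,0,0],0.015]
    - [[0,0,0],[-0.028,0,0],0.015]
    - [[0,0,0],[-0.036,0,0],0.015]
    - [[0,0,0],[-0.045,0,0],0.015]
    - [[0,0,0],[-0.05,0,0],0.015]
    - [[0,0,0],[-0.05,0,0],0.015]

```text
clock: 4.88
position: [0.6095, 0.3142, 0.068]
ee_rot: [0.241, 0.971, -0.0, 0.0]
ft_force: [-0.2, -0.1, -0.3]
grip_width: 0.277
grasp_force: 29.4
```

```bash
python3 -c "
from h import *
c=shot('wrist','w3');d=shot('side')
f=lambda c,u,v,r=60: cv2.resize(c['img'][v-r:v+r,u-r:u+r,::-1],(400,400),interpolation=2)
cv2.imwrite('pics/w3.png',np.hstack([f(d,262,400),f(c,320,300,120)]));go(.505,.176,.12,152.5)"
```

```text
turn [-0.0, -0.0, -0.005] shift [0.026, -0.1715, -0.0518]
```

View pics/w3.png

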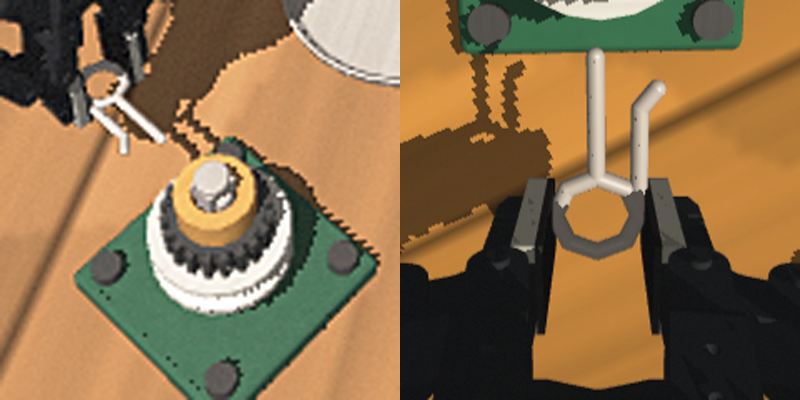

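The clip is out and held: legs clear, loop centred between the pads. On to the dish.

```bash
python3 -c "
from h import *
go(.518,.170,.12,152.5);go(.518,.170,.007,152.5)"
```

```text
turn [-0.0, -0.0, -0.005] shift [0.0117, -0.1707, -0.0518]
turn [-0.0, -0.0, -0.005] shift [0.0117, -0.1707, 0.0612]
```

>>> jog_arm:
  plan:
    - [[0,0,0],[0,0,-0.025],0.015]
    - [[0,0,0],[0,-0.02,-0.05],0.015]
    - [[0,0,0],[0.005,-0.055,-0.05],0.015]
    - [[0,0,0],[0.01,-0.09,-0.05],0.015]
    - [[0,0,0],[0.012,-0.125,-0.05],0.015]
    - [[0,0,0],[0.012,-0.155,-0.04],0.015]
    - [[0,0,0],[0.012,-0.171,-0.02],0.015]
    - [[0,0,0],[0.012,-0.171,0.01],0.015]

```text
clock: 5.65
position: [0.5181, 0.1665, 0.0596]
ee_rot: [0.242, 0.97, -0.001, 0.002]
ft_force: [2.3, -0.4, -0.0]
grip_width: 0.28
grasp_force: 29.6
```

>>> jog_arm:
  plan:
    - [[0,0,0],[0,0,0.02],0.015]
    - [[0,0,0],[0,0,0.035],0.015]
    - [[0,0,0],[0,0,0.045],0.015]
    - [[0,0,0],[0,0,0.05],0.015]
    - [[0,0,0],[0,0,0.05],0.015]
    - [[0,0,0],[0,0,0.05],0.04]
    - [[0,0,0],[0,0,0.05],0.045]
    - [[0,0,0],[0,0,0.05],0.045]

```text
clock: 6.32
position: [0.5184, 0.1702, 0.0092]
ee_rot: [0.24, 0.971, 0.0, 0.001]
ft_force: [0.4, 0.9, 0.6]
grip_width: 0.529
grasp_force: 0.0
```

>>> jog_arm:
  plan:
    - [[0,0,0],[0,0,0],0.045]
    - [[0,0,0],[0,0,-0.02],0.045]
    - [[0,0,0],[0,0,-0.05],0.045]
    - [[0,0,0],[0,0,-0.09],0.05]
    - [[0,0,0],[0,0,-0.13],0.07]
    - [[0,0,0],[0,0,-0.15],0.07]
    - [[0,0,0],[0,0,-0.15],0.07]

```text
clock: 6.9
position: [0.52, 0.1711, 0.1637]
ee_rot: [0.24, 0.971, 0.002, 0.004]
ft_force: [0.7, -0.1, 0.2]
grip_width: 0.818
grasp_force: 0.0
```

```bash
python3 -c "
from h import *
c=shot('wrist','w4');d=shot('scene')
f=lambda c,u,v,r=60: cv2.resize(c['img'][v-r:v+r,u-r:u+r,::-1],(400,400),interpolation=2)
cv2.imwrite('pics/w4.png',np.hstack([f(d,407,316),f(c,320,220,180)]));print(get_obs()['joint_pos'].round(2));go(.5387,.3527,.20,152.5);print(proj(c,[.5045,.1765,.003]))"
```

```text
[ 0.41  0.36 -0.97  1.73  0.31  1.22  0.45]
turn [0.001, 0.002, -0.005] shift [0.0671, 0.1714, -0.0408]
[313.8171562  202.83338013]
```

View pics/w4.png

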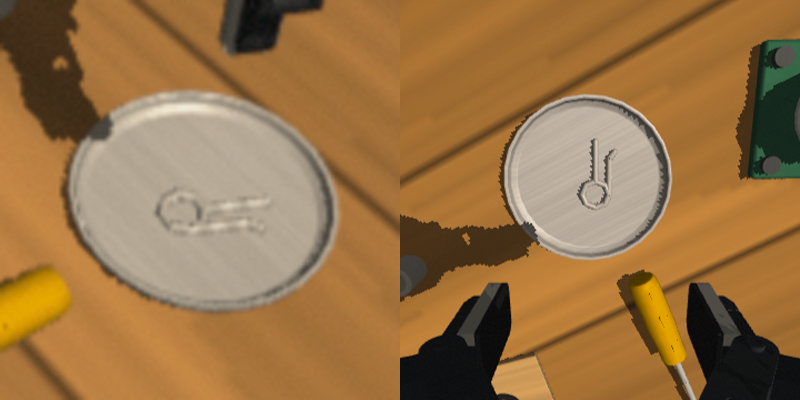

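The clip lies flat in the dish, about 13 mm off centre, and is released. Next is the collar.

>>> jog_arm:
  plan:
    - [[0,0,0],[0.01,0.03,-0.03],0.07]
    - [[0,0,0],[0.025,0.07,-0.04],0.07]
    - [[0,0,0],[0.04,0.11,-0.04],0.07]
    - [[0,0,0],[0.05,0.14,-0.04],0.07]
    - [[0,0,0],[0.06,0.165,-0.04],0.07]
    - [[0,0,0],[0.068,0.172,-0.04],0.07]
    - [[0,0,0],[0.068,0.172,-0.04],0.07]
    - [[0,0,0],[0.068,0.172,-0.04],0.07]

```text
clock: 7.67
position: [0.5371, 0.3533, 0.1971]
ee_rot: [0.239, 0.971, -0.001, -0.001]
ft_force: [-0.1, -0.8, 0.3]
grip_width: 0.818
grasp_force: 0.0
```

```bash
python3 - <<'E'
from h import *
c=shot('wrist'); S=shot('scene');D=shot('side')
p=proj(c,[.5387,.3527,.088]).astype(int); print(p,get_obs()['position'])
f=lambda c,u,v,r: cv2.resize(c['img'][v-r:v+r,u-r:u+r,::-1],(400,400),interpolation=2)
cv2.imwrite('pics/w5.png',np.hstack([f(c,p[0],p[1],50),f(S,490,395,40)]))
E
```

```text
[317 240] [0.53857636 0.35151217 0.19799268]
```

View pics/w5.png

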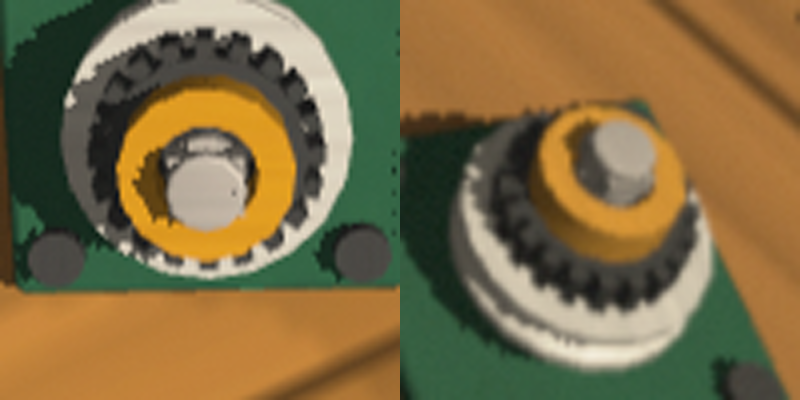

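Wrist crop: shaft top at (318.5,237) and collar top disc centre at (318.6,233.7) in full pixels. In the scene crop the collar top centre is about (481.5+...), so I'll compute it.

```bash
python3 - <<'E'
from h import *
c=shot('wrist');S=shot('scene')
# scene crop: scale 5, origin (450,355)
sh=(450+(625-400)/5,355+150/5); co=(450+(612-400)/5,355+171/5)
print('shaft',onz(c,318.5,237,.088),onz(S,*sh,.088),tri(ray(c,318.5,237),ray(S,*sh)))
print('collar',onz(c,318.6,233.7,.076),onz(S,*co,.076),tri(ray(c,318.6,233.7),ray(S,*co)))
go(.5375,.3525,.067,152.5)
E
```

```text
shaft [0.53839725 0.35260082 0.088     ] [0.53930274 0.35356264 0.088     ] [0.53862827 0.3529057  0.08697002]
collar [0.53920575 0.35223368 0.076     ] [0.53899215 0.35301457 0.076     ] [0.53911185 0.35265791 0.07621437]
turn [-0.001, 0.001, -0.007] shift [0.0013, 0.0001, 0.1313]
```

>>> jog_arm:
  plan:
    - [[0,0,0],[0,0,0.03],0.06]
    - [[0,0,0],[0,0,0.065],0.06]
    - [[0,0,0],[0,0,0.095],0.06]
    - [[0,0,0],[0,0,0.115],0.06]
    - [[0,0,0],[0,0,0.125],0.06]
    - [[0,0,0],[0,0,0.132],0.06]
    - [[0,0,0],[0,0,0.132],0.06]
    - [[0,0,0],[0,0,0.132],0.06]

```text
clock: 8.58
position: [0.5383, 0.3539, 0.0674]
ee_rot: [0.24, 0.971, 0.0, 0.0]
ft_force: [0.4, 0.1, 0.0]
grip_width: 0.707
grasp_force: 0.0
```

>>> jog_arm:
  plan:
    - [[0,0,0],[0,0,0],0.03]
    - [[0,0,0],[0,0,0],0.025]
    - [[0,0,0],[0,0,0],0.025]
    - [[0,0,0],[0,0,0],0.025]
    - [[0,0,0],[0,0,0],0.025]
    - [[0,0,0],[0,0,0],0.025]
  force: 40

```text
clock: 9.08
position: [0.5383, 0.3541, 0.0676]
ee_rot: [0.24, 0.971, 0.001, 0.001]
ft_force: [-0.2, -0.6, 5.5]
grip_width: 0.381
grasp_force: 39.6
```

```bash
python3 -c "
from h import *
print(get_obs()['joint_pos'].round(2));go(.661,-.0035,.14,110)"
```

```text
[-0.03  0.67 -0.87  1.55  0.54  1.18  0.08]
turn [0.002, 0.001, 0.737] shift [-0.2753, -0.2591, -0.0725]
```

>>> jog_arm:
  plan:
    - [[0,0,0],[0,0,-0.01],0.02]
    - [[0,0,0],[0,0,-0.025],0.02]
    - [[0,0,0],[0,0,-0.045],0.02]
    - [[0,0,0],[0,0,-0.065],0.02]
    - [[0,0,0],[0,0,-0.075],0.02]
    - [[0,0,0.1],[-0.02,-0.018,-0.075],0.02]
    - [[0,0,0.2],[-0.045,-0.04,-0.075],0.02]
    - [[0,0,0.3],[-0.07,-0.065,-0.075],0.02]

```text
clock: 9.75
position: [0.5694, 0.2638, 0.1423]
ee_rot: [0.384, 0.924, 0.001, 0.0]
ft_force: [0.7, -1.0, -0.6]
grip_width: 0.387
grasp_force: 40.0
```

```bash
python3 -c "
from h import *
go(.661,-.0035,.14,110)"
```

```text
turn [0.001, -0.0, 0.435] shift [-0.254, -0.1238, 0.0021]
```

>>> jog_arm:
  plan:
    - [[0,0,0.1],[-0.03,-0.015,0],0.02]
    - [[0,0,0.2],[-0.065,-0.03,0],0.02]
    - [[0,0,0.3],[-0.1,-0.048,0],0.02]
    - [[0,0,0.4],[-0.135,-0.065,0],0.02]
    - [[0,0,0.435],[-0.17,-0.083,0],0.02]
    - [[0,0,0.435],[-0.205,-0.1,0],0.02]
    - [[0,0,0.435],[-0.235,-0.115,0],0.02]
    - [[0,0,0.435],[-0.254,-0.124,0],0.02]

```text
clock: 10.42
position: [0.6623, -0.0089, 0.1417]
ee_rot: [0.575, 0.818, -0.001, 0.001]
ft_force: [0.0, -0.4, -1.2]
grip_width: 0.386
grasp_force: 40.0
```

>>> jog_arm:
  plan:
    - [[0,0,0],[0,0,0],0.02]
    - [[0,0,0],[0,0,0],0.02]
    - [[0,0,0],[0,0,0],0.02]

```text
clock: 10.67
position: [0.6612, -0.0023, 0.1417]
ee_rot: [0.572, 0.82, 0.0, -0.0]
ft_force: [-0.7, 1.1, -0.9]
grip_width: 0.384
grasp_force: 40.0
```

```bash
python3 - <<'E'
from h import *
c=shot('wrist','w6'); o=get_obs(); print(o['position'],o['joint_pos'].round(2)); go(.661,-.0035,.03,110)
print(proj(c,[.661,-.0035,.008]))
E
```

```text
[ 0.66115687 -0.00177272  0.14174581] [ 0.43  0.57 -0.7   1.44  0.37  1.27  0.05]
turn [0.0, -0.001, 0.004] shift [-0.0016, -0.0008, 0.1117]
[318.09403884 231.13853815]
```

View pics/w6.png

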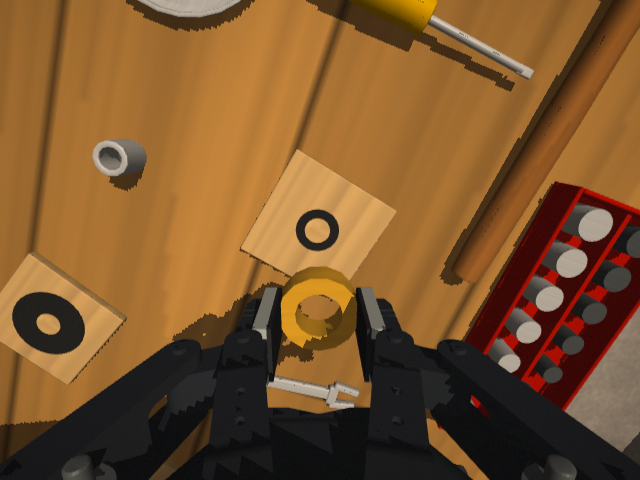

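The outline is at (317.5,230.5) against a prediction of (318,231), and the collar is held level at (318,308). Lowering it now.

>>> jog_arm:
  plan:
    - [[0,0,0],[-0.001,-0.001,0.03],0.02]
    - [[0,0,0],[-0.001,-0.001,0.065],0.02]
    - [[0,0,0],[-0.001,-0.001,0.095],0.02]
    - [[0,0,0],[-0.001,-0.001,0.11],0.02]
    - [[0,0,0],[-0.001,-0.001,0.118],0.02]
    - [[0,0,0],[-0.001,-0.001,0.123],0.02]
    - [[0,0,0],[-0.001,-0.001,0.126],0.02]
    - [[0,0,0],[-0.001,-0.001,0.127],0.02]

```text
clock: 11.38
position: [0.6617, -0.0045, 0.0155]
ee_rot: [0.573, 0.82, 0.001, 0.001]
ft_force: [0.3, 0.2, -0.9]
grip_width: 0.388
grasp_force: 40.0
```

>>> jog_arm:
  plan:
    - [[0,0,0],[0,0,0],0.02]
    - [[0,0,0],[0,0,0],0.045]
    - [[0,0,0],[0,0,0],0.055]
    - [[0,0,0],[0,0,0],0.06]
    - [[0,0,0],[0,0,0],0.06]
    - [[0,0,0],[0,0,-0.02],0.06]
    - [[0,0,0],[0,0,-0.05],0.06]
    - [[0,0,0],[0,0,-0.09],0.06]

```text
clock: 12.05
position: [0.6591, -0.0051, 0.1029]
ee_rot: [0.573, 0.82, -0.001, -0.002]
ft_force: [0.7, -0.3, 0.5]
grip_width: 0.701
grasp_force: 0.0
```

```bash
cat >> h.py <<'E'
def brass(c):
    h=cv2.cvtColor(c['img'],cv2.COLOR_RGB2HSV); return h
E
python3 - <<'E'
from h import *
c=shot('wrist');S=shot('scene'); print(get_obs()['position']); go(.539,.3525,.2,152.5)
p=proj(c,[.661,-.0035,.022]).astype(int); print(p)
f=lambda c,u,v,r: cv2.resize(c['img'][v-r:v+r,u-r:u+r,::-1],(400,400),interpolation=2)
cv2.imwrite('pics/w7.png',np.hstack([f(c,p[0],p[1],100),f(S,270,290,40)]))
E
```

```text
[ 0.66432979 -0.004206    0.1113482 ]
turn [0.008, 0.006, -0.74] shift [0.3778, 0.0057, -0.0898]
[322 249]
```

View pics/w7.png

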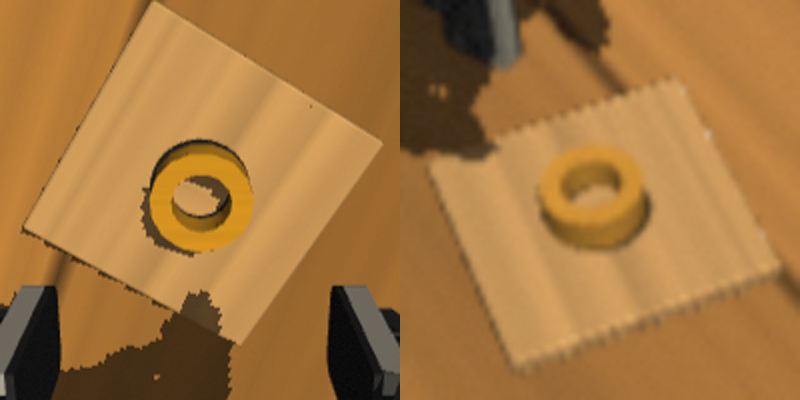

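The collar lies flat and centred on its outline. Back to the stack for the gear.

>>> jog_arm:
  plan:
    - [[0,0,-0.1],[0.03,0,-0.04],0.072]
    - [[0,0,-0.2],[0.07,0,-0.08],0.072]
    - [[0,0,-0.3],[0.11,0.001,-0.09],0.072]
    - [[0,0,-0.4],[0.15,0.002,-0.09],0.072]
    - [[0,0,-0.5],[0.19,0.003,-0.09],0.072]
    - [[0,0,-0.6],[0.23,0.004,-0.09],0.072]
    - [[0,0,-0.7],[0.27,0.005,-0.09],0.072]
    - [[0,0,-0.74],[0.31,0.005,-0.09],0.072]

```text
clock: 12.82
position: [0.562, 0.2794, 0.1947]
ee_rot: [0.235, 0.972, 0.0, 0.001]
ft_force: [0.6, -0.2, -0.3]
grip_width: 0.844
grasp_force: 0.0
```

```bash
python3 - <<'E'
from h import *
print(get_obs()['joint_pos'].round(2));go(.539,.3525,.2,152.5)
E
```

```text
[ 0.14  0.52 -0.93  1.47  0.42  1.36  0.28]
turn [0.001, 0.001, 0.005] shift [0.0538, 0.0545, -0.0053]
```

>>> jog_arm:
  plan:
    - [[0,0,0],[0.02,0.02,0],0.072]
    - [[0,0,0],[0.045,0.045,0],0.072]
    - [[0,0,0],[0.045,0.045,0],0.072]
    - [[0,0,0],[0.045,0.045,0],0.072]
    - [[0,0,0],[0.045,0.045,0],0.072]

```text
clock: 13.23
position: [0.5438, 0.3381, 0.1942]
ee_rot: [0.238, 0.971, -0.0, 0.0]
ft_force: [-0.1, -0.7, 0.8]
grip_width: 0.839
grasp_force: 0.0
```

```bash
python3 - <<'E'
from h import *
c=shot('wrist');S=shot('scene');print(get_obs()['position']); go(.539,.3525,.0535,152.5)
p=proj(c,[.539,.3525,.062]).astype(int); print(p)
f=lambda c,u,v,r: cv2.resize(c['img'][v-r:v+r,u-r:u+r,::-1],(400,400),interpolation=2)
cv2.imwrite('pics/w8.png',np.hstack([f(c,p[0],p[1],50),f(S,490,395,40)]))
E
```

```text
[0.54444714 0.3369725  0.19417522]
turn [-0.001, 0.001, -0.002] shift [0.0121, 0.0113, 0.1407]
[330 217]
```

View pics/w8.png

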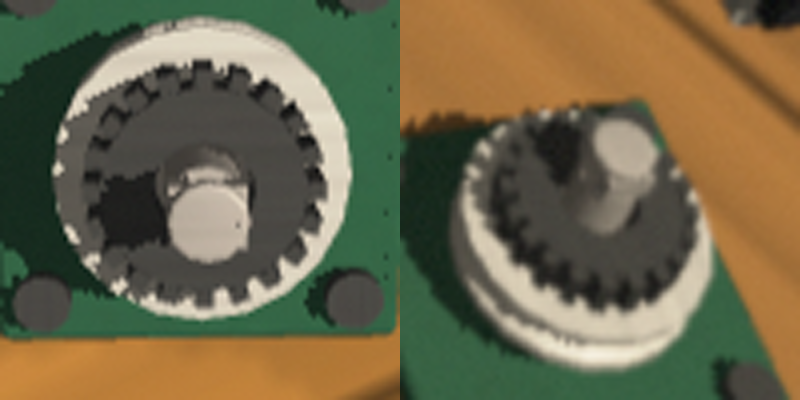

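Gear top centre is at about wrist (331.2,213.2) and scene (490.3,394).

```bash
python3 - <<'E'
from h import *
c=shot('wrist');S=shot('scene')
a=(331.2,213.2);b=(490.3,394)
print(onz(c,*a,.062),onz(S,*b,.062),tri(ray(c,*a),ray(S,*b)))
go(.539,.3525,.0535,152.5)
E
```

```text
[0.53705163 0.35351942 0.062     ] [0.53782415 0.35306611 0.062     ] [0.53728294 0.35318277 0.06114341]
turn [-0.0, 0.001, -0.002] shift [0.0119, 0.0112, 0.1407]
```

>>> jog_arm:
  plan:
    - [[0,0,0],[0.013,0.011,0.03],0.072]
    - [[0,0,0],[0.013,0.011,0.065],0.072]
    - [[0,0,0],[0.013,0.011,0.095],0.072]
    - [[0,0,0],[0.013,0.011,0.12],0.072]
    - [[0,0,0],[0.013,0.011,0.134],0.072]
    - [[0,0,0],[0.013,0.011,0.14],0.072]
    - [[0,0,0],[0.013,0.011,0.14],0.072]
    - [[0,0,0],[0.013,0.011,0.14],0.072]

```text
clock: 14.1
position: [0.5377, 0.3546, 0.0556]
ee_rot: [0.238, 0.971, 0.001, 0.0]
ft_force: [0.5, 0.0, 0.4]
grip_width: 0.845
grasp_force: 0.0
```

>>> jog_arm:
  plan:
    - [[0,0,0],[0,0,0],0.05]
    - [[0,0,0],[0,0,0],0.035]
    - [[0,0,0],[0,0,0],0.035]
    - [[0,0,0],[0,0,0],0.035]
    - [[0,0,0],[0,0,0],0.035]
    - [[0,0,0],[0,0,0],0.035]
  force: 50

```text
clock: 14.6
position: [0.5377, 0.3548, 0.0561]
ee_rot: [0.238, 0.971, 0.001, 0.001]
ft_force: [-1.4, -0.4, 8.0]
grip_width: 0.538
grasp_force: 50.1
```

>>> jog_arm:
  plan:
    - [[0,0,0],[0,0,-0.01],0.035]
    - [[0,0,0],[0,0,-0.025],0.035]
    - [[0,0,0],[0,0,-0.045],0.035]
    - [[0,0,0],[0,0,-0.065],0.035]
    - [[0,0,0],[0,0,-0.085],0.035]
    - [[0,0,0],[0,0,-0.1],0.035]
    - [[0,0,0],[0,0,-0.1],0.035]
    - [[0,0,0],[0,0,-0.1],0.035]

```text
clock: 15.27
position: [0.5373, 0.3546, 0.1555]
ee_rot: [0.238, 0.971, 0.001, 0.001]
ft_force: [-0.3, -0.3, -3.1]
grip_width: 0.536
grasp_force: 51.3
```

```bash
python3 - <<'E'
from h import *
print(get_obs()['joint_pos'].round(2));go(.552,-.3315,.16,60);go(.59,.05,.16,105)
E
```

```text
[-0.01  0.59 -0.91  1.47  0.47  1.32  0.13]
turn [0.002, -0.0, 1.615] shift [-0.3298, -0.6018, -0.0049]
turn [0.002, 0.001, 0.829] shift [-0.1874, -0.2458, -0.0046]
```

>>> jog_arm:
  plan:
    - [[0,0,0.1],[-0.02,-0.03,0],0.035]
    - [[0,0,0.2],[-0.045,-0.06,0],0.035]
    - [[0,0,0.3],[-0.068,-0.09,0],0.035]
    - [[0,0,0.4],[-0.09,-0.12,0],0.035]
    - [[0,0,0.5],[-0.113,-0.15,0],0.035]
    - [[0,0,0.6],[-0.137,-0.18,0],0.035]
    - [[0,0,0.7],[-0.16,-0.21,0],0.035]
    - [[0,0,0.8],[-0.187,-0.246,0],0.035]

```text
clock: 15.93
position: [0.5881, 0.0517, 0.1534]
ee_rot: [0.599, 0.801, -0.0, -0.001]
ft_force: [1.0, 0.6, -1.0]
grip_width: 0.536
grasp_force: 51.5
```

```bash
python3 - <<'E'
from h import *
print(get_obs()['joint_pos'].round(2));go(.552,-.3315,.16,60)
E
```

```text
[ 0.43  0.41 -0.74  1.62  0.29  1.22 -0.09]
turn [-0.002, 0.0, 0.811] shift [-0.3573, -0.143, -0.0066]
```

```bash
python3 - <<'E'
from h import *
S=shot('scene');D=shot('side')
for u,v in((168,240),(105,278)):print(onz(S,u,v,0).round(3))
for u,v in((278,185),(212,188),(212,165)):print(onz(D,u,v,0).round(3))
print('knob',tri(ray(S,70,147),ray(D,238,98)),'bottle',onz(D,435,168,0),'motor',onz(D,415,148,0))
E
```

```text
[ 0.751 -0.24   0.   ]
[ 0.881 -0.214  0.   ]
[ 0.741 -0.268  0.   ]
[ 0.902 -0.212  0.   ]
[ 0.951 -0.316  0.   ]
knob [ 0.83842927 -0.29965723  0.21391554] bottle [ 0.35575802 -0.45175028  0.        ] motor [ 0.4200553  -0.54627624  0.        ]
```

>>> jog_arm:
  plan:
    - [[0,0,0.1],[-0.03,-0.012,0],0.035]
    - [[0,0,0.2],[-0.065,-0.026,0],0.035]
    - [[0,0,0.3],[-0.1,-0.04,0],0.035]
    - [[0,0,0.4],[-0.135,-0.054,0],0.035]
    - [[0,0,0.5],[-0.17,-0.068,0],0.035]
    - [[0,0,0.6],[-0.205,-0.082,0],0.035]
    - [[0,0,0.7],[-0.24,-0.096,0],0.035]
    - [[0,0,0.8],[-0.275,-0.11,0],0.035]

```text
clock: 16.7
position: [0.5612, -0.2435, 0.1533]
ee_rot: [0.864, 0.504, -0.001, -0.001]
ft_force: [0.5, -0.3, -0.7]
grip_width: 0.534
grasp_force: 51.5
```

```bash
python3 - <<'E'
from h import *
print(get_obs()['joint_pos'].round(2));go(.552,-.3315,.14,60)
E
```

```text
[ 0.72  0.4  -0.49  1.57  0.2   1.22 -0.32]
turn [-0.002, 0.0, 0.01] shift [-0.0811, 0.0352, 0.0133]
```

>>> jog_arm:
  plan:
    - [[0,0,0],[-0.03,0.012,0.004],0.035]
    - [[0,0,0],[-0.06,0.025,0.008],0.035]
    - [[0,0,0],[-0.08,0.035,0.013],0.035]
    - [[0,0,0],[-0.08,0.035,0.013],0.035]
    - [[0,0,0],[-0.08,0.035,0.013],0.035]
    - [[0,0,0],[-0.08,0.035,0.013],0.035]

```text
clock: 17.2
position: [0.5539, -0.3275, 0.1405]
ee_rot: [0.862, 0.507, -0.0, -0.001]
ft_force: [1.0, 0.5, -0.8]
grip_width: 0.533
grasp_force: 51.5
```

```bash
python3 - <<'E'
from h import *
c=shot('wrist','w9'); print(get_obs()['position']); go(.552,-.3315,.017,60)
print(proj(c,[.552,-.3315,.008]))
E
```

```text
[ 0.55426685 -0.32704436  0.14094539]
turn [-0.001, -0.001, 0.017] shift [-0.0051, 0.0003, 0.1239]
[320.98401159 234.40165549]
```

View pics/w9.png

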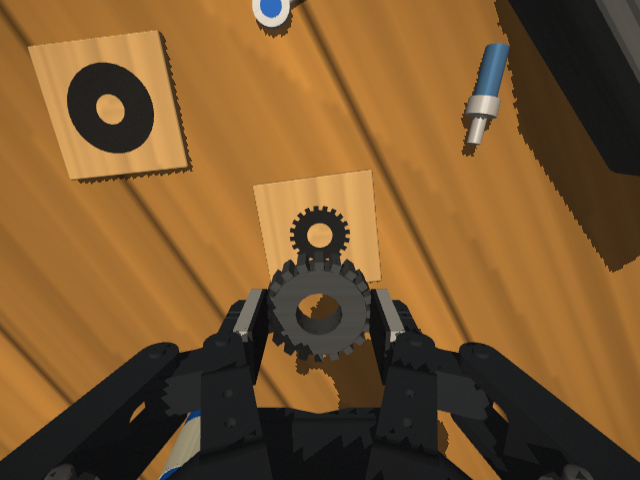

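The toothed outline is at (320,234), 1 px from prediction, and the gear is held level. Lowering it.

>>> jog_arm:
  plan:
    - [[0,0,0],[-0.005,0,0.03],0.035]
    - [[0,0,0],[-0.005,0,0.06],0.035]
    - [[0,0,0],[-0.005,0,0.09],0.035]
    - [[0,0,0],[-0.005,0,0.105],0.035]
    - [[0,0,0],[-0.005,0,0.114],0.035]
    - [[0,0,0],[-0.005,0,0.12],0.035]
    - [[0,0,0],[-0.005,0,0.123],0.035]
    - [[0,0,0],[-0.005,0,0.123],0.035]

```text
clock: 17.92
position: [0.552, -0.333, 0.0188]
ee_rot: [0.862, 0.507, 0.0, 0.0]
ft_force: [-0.5, -0.3, -2.1]
grip_width: 0.535
grasp_force: 51.6
```

```bash
python3 - <<'E'
from h import *
print(get_obs()['position'],get_obs()['ft_force']); go(.552,-.3315,.017,60)
E
```

```text
[ 0.55200056 -0.33295991  0.01884153] [-0.54787982 -0.26341054 -2.13735729]
turn [0.001, -0.0, 0.015] shift [0.0013, -0.0007, 0.0018]
```

>>> jog_arm:
  plan:
    - [[0,0,0],[0.001,0,0.0015],0.035]
    - [[0,0,0],[0.001,0,0.002],0.035]
    - [[0,0,0],[0.001,0,0.002],0.06]
    - [[0,0,0],[0.001,0,0.002],0.075]
    - [[0,0,0],[0.001,0,0.002],0.08]
    - [[0,0,0],[0.001,0,-0.02],0.08]
    - [[0,0,0],[0.001,0,-0.05],0.08]
    - [[0,0,0],[0.001,0,-0.09],0.08]

```text
clock: 18.58
position: [0.5504, -0.3317, 0.1071]
ee_rot: [0.862, 0.506, -0.001, -0.002]
ft_force: [1.0, -0.2, 0.5]
grip_width: 0.933
grasp_force: 0.0
```

>>> jog_arm:
  plan:
    - [[0,0,0],[0,0,-0.04],0.0854]
    - [[0,0,0],[0,0,-0.06],0.0854]
    - [[0,0,0],[0,0,-0.06],0.0854]

```text
clock: 18.83
position: [0.5545, -0.3335, 0.1749]
ee_rot: [0.862, 0.506, 0.002, 0.004]
ft_force: [0.8, -0.0, 0.2]
grip_width: 0.999
grasp_force: 0.0
```

```bash
python3 - <<'E'
from h import *
c=shot('wrist'); p=proj(c,[.552,-.3315,.022]); q=p.astype(int); print(p)
f=lambda c,u,v,r: cv2.resize(c['img'][v-r:v+r,u-r:u+r,::-1],(400,400),interpolation=2)
cv2.imwrite('pics/w10.png',f(c,q[0],q[1],80)); go(.59,.05,.2,105)
E
```

```text
[315.15358003 222.25951785]
turn [0.005, 0.003, -0.771] shift [0.3524, -0.1546, -0.0293]
```

View pics/w10.png

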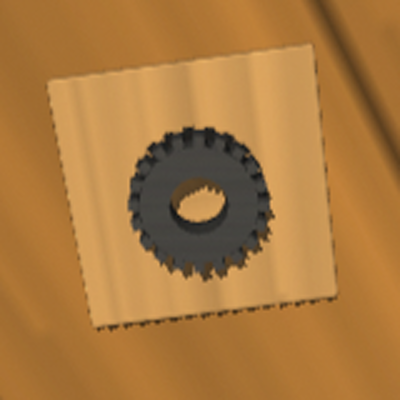

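The gear lies flat and centred. Back for the pulley.

>>> jog_arm:
  plan:
    - [[0,0,-0.1],[0.035,-0.015,-0.02],0.0854]
    - [[0,0,-0.2],[0.073,-0.032,-0.03],0.0854]
    - [[0,0,-0.3],[0.11,-0.048,-0.03],0.0854]
    - [[0,0,-0.4],[0.148,-0.065,-0.03],0.0854]
    - [[0,0,-0.5],[0.185,-0.081,-0.03],0.0854]
    - [[0,0,-0.6],[0.223,-0.098,-0.03],0.0854]
    - [[0,0,-0.7],[0.26,-0.114,-0.03],0.0854]
    - [[0,0,-0.77],[0.3,-0.13,-0.03],0.0854]

```text
clock: 19.55
position: [0.5837, -0.0069, 0.1974]
ee_rot: [0.607, 0.795, -0.001, -0.0]
ft_force: [1.1, -0.2, -0.5]
grip_width: 0.999
grasp_force: 0.0
```

```bash
python3 - <<'E'
from h import *
print(get_obs()['joint_pos'].round(2));go(.539,.3525,.2,152.5)
E
```

```text
[ 0.52  0.35 -0.73  1.59  0.24  1.3   0.03]
turn [-0.001, -0.0, -0.825] shift [0.3585, 0.0514, -0.0027]
```

>>> jog_arm:
  plan:
    - [[0,0,-0.11],[0.04,0.006,0],0.0854]
    - [[0,0,-0.22],[0.08,0.012,0],0.0854]
    - [[0,0,-0.33],[0.12,0.017,0],0.0854]
    - [[0,0,-0.44],[0.16,0.023,0],0.0854]
    - [[0,0,-0.55],[0.2,0.029,0],0.0854]
    - [[0,0,-0.66],[0.24,0.035,0],0.0854]
    - [[0,0,-0.77],[0.28,0.04,0],0.0854]
    - [[0,0,-0.825],[0.32,0.046,0],0.0854]

```text
clock: 20.22
position: [0.5455, 0.3139, 0.1971]
ee_rot: [0.237, 0.971, -0.001, -0.001]
ft_force: [1.2, 0.3, 0.8]
grip_width: 1.002
grasp_force: 0.0
```

>>> jog_arm:
  plan:
    - [[0,0,0],[0,0,0],0.0854]
    - [[0,0,0],[0,0,0],0.0854]
    - [[0,0,0],[0,0,0],0.0854]

```text
clock: 20.47
position: [0.546, 0.3123, 0.1971]
ee_rot: [0.24, 0.971, -0.001, -0.001]
ft_force: [1.4, -1.9, -0.5]
grip_width: 0.999
grasp_force: 0.0
```

```bash
python3 - <<'E'
from h import *
c=shot('wrist');S=shot('scene');D=shot('side'); o=get_obs();print(o['joint_pos'].round(2),o['position'])
def white(c,p,r):
    u,v=np.array(p).astype(int); h=cv2.cvtColor(c['img'],cv2.COLOR_RGB2HSV)[v-r:v+r,u-r:u+r]
    m=((h[:,:,1]<70)&(h[:,:,2]>90)).astype(np.uint8); k=max(cv2.findContours(m,0,1)[0],key=cv2.contourArea)
    x,y,w,hh=cv2.boundingRect(k); return x+w/2+u-r,y+hh/2+v-r,w,hh
for n,C,r in(('w',c,55),('s',S,40)):
    p=proj(C,[.538,.353,.048]); print(n,p,white(C,p,r))
go(.539,.3525,.026,152.5)
p=proj(c,[.538,.353,.048]).astype(int);f=lambda c,u,v,r: cv2.resize(c['img'][v-r:v+r,u-r:u+r,::-1],(400,400),interpolation=2)
cv2.imwrite('pics/w11.png',np.hstack([f(c,*p,50),f(S,490,395,40)]));print(p)
E
```

```text
[ 0.08  0.52 -0.93  1.46  0.42  1.37  0.22] [0.5470089  0.31078204 0.19783032]
w [355.70702849 195.31483523] (np.float64(356.5), np.float64(192.5), 75, 77)
s [487.53041437 399.14007498] (np.float64(487.5), np.float64(403.5), 51, 53)
turn [-0.001, 0.0, -0.008] shift [0.0267, 0.0333, 0.1718]
[355 195]
```

View pics/w11.png

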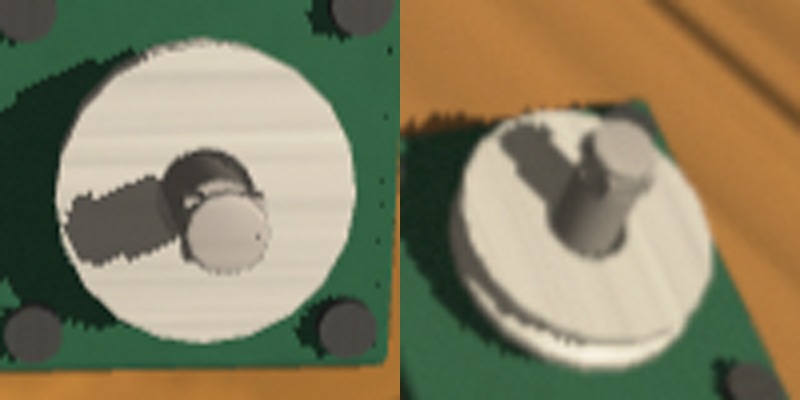

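Pulley top disc centre is at about wrist (356.2,192.8) and scene (487.5,400.2).

```bash
python3 - <<'E'
from h import *
c=shot('wrist');S=shot('scene')
a=(356.2,192.8);b=(487.4,400.2)
print(onz(c,*a,.048),onz(S,*b,.048),tri(ray(c,*a),ray(S,*b)))
go(.5378,.3532,.026,152.5)
E
```

```text
[0.53764439 0.35293542 0.048     ] [0.53930934 0.35386129 0.048     ] [0.53803122 0.35321286 0.04574476]
turn [-0.001, 0.001, -0.007] shift [0.0278, 0.033, 0.1721]
```

>>> jog_arm:
  plan:
    - [[0,0,0],[0.014,0.017,0],0.0854]
    - [[0,0,0],[0.028,0.033,0.01],0.0854]
    - [[0,0,0],[0.028,0.033,0.04],0.0854]
    - [[0,0,0],[0.028,0.033,0.07],0.0854]
    - [[0,0,0],[0.028,0.033,0.09],0.0854]
    - [[0,0,0],[0.028,0.033,0.09],0.0854]
    - [[0,0,0],[0.028,0.033,0.09],0.0854]
    - [[0,0,0],[0.028,0.033,0.09],0.0854]

```text
clock: 21.38
position: [0.5377, 0.355, 0.11]
ee_rot: [0.24, 0.971, 0.001, 0.001]
ft_force: [0.2, 0.9, 0.2]
grip_width: 0.998
grasp_force: 0.0
```

```bash
python3 - <<'E'
from h import *
for i in range(2): shot('wrist');print(get_obs()['position']);go(.538,.353,.026,152.5)
E
```

```text
[0.53777577 0.35529247 0.11033951]
turn [0.002, 0.001, -0.005] shift [-0.0012, -0.0021, 0.0843]
[0.53778987 0.35529175 0.11030452]
turn [0.002, 0.001, -0.005] shift [-0.0011, -0.0021, 0.0843]
```

>>> jog_arm:
  plan:
    - [[0,0,0],[-0.001,-0.002,0.015],0.0854]
    - [[0,0,0],[-0.001,-0.002,0.03],0.0854]
    - [[0,0,0],[-0.001,-0.002,0.045],0.0854]
    - [[0,0,0],[-0.001,-0.002,0.06],0.0854]
    - [[0,0,0],[-0.001,-0.002,0.072],0.0854]
    - [[0,0,0],[-0.001,-0.002,0.08],0.0854]
    - [[0,0,0],[-0.001,-0.002,0.084],0.0854]
    - [[0,0,0],[-0.001,-0.002,0.084],0.0854]

```text
clock: 22.15
position: [0.5364, 0.3524, 0.0232]
ee_rot: [0.24, 0.971, -0.0, -0.001]
ft_force: [0.1, -0.8, -0.3]
grip_width: 1.001
grasp_force: 0.0
```

>>> jog_arm:
  plan:
    - [[0,0,0],[0,0,0],0.07]
    - [[0,0,0],[0,0,0],0.05]
    - [[0,0,0],[0,0,0],0.05]
    - [[0,0,0],[0,0,0],0.05]
    - [[0,0,0],[0,0,0],0.05]
    - [[0,0,0],[0,0,0],0.05]
  force: 60

```text
clock: 22.65
position: [0.5375, 0.3532, 0.0255]
ee_rot: [0.24, 0.971, 0.001, 0.001]
ft_force: [0.4, 0.1, 5.6]
grip_width: 0.705
grasp_force: 65.0
```

>>> jog_arm:
  plan:
    - [[0,0,0],[0,0,-0.01],0.05]
    - [[0,0,0],[0,0,-0.025],0.05]
    - [[0,0,0],[0,0,-0.045],0.05]
    - [[0,0,0],[0,0,-0.07],0.05]
    - [[0,0,0],[0,0,-0.095],0.05]
    - [[0,0,0],[0,0,-0.12],0.05]
    - [[0,0,0],[0,0,-0.13],0.05]
    - [[0,0,0],[0,0,-0.13],0.05]

```text
clock: 23.32
position: [0.5377, 0.3536, 0.1579]
ee_rot: [0.24, 0.971, 0.002, 0.002]
ft_force: [-0.2, -0.4, -1.4]
grip_width: 0.711
grasp_force: 65.0
```

```bash
python3 - <<'E'
from h import *
c=shot('wrist');D=shot('side');o=get_obs(); print(o['joint_pos'].round(2),o['position'],o['grasp_force'])
p=o['position'];q=proj(D,p);print(q,proj(D,p+[0,0,.0045]))
f=lambda c,u,v,r: cv2.resize(c['img'][v-r:v+r,u-r:u+r,::-1],(400,400),interpolation=2)
q=q.astype(int);cv2.imwrite('pics/w12.png',np.hstack([f(D,q[0],q[1]-10,50),f(c,320,300,110)]))
go(.59,.05,.155,105)
E
```

```text
[-0.01  0.58 -0.91  1.47  0.47  1.31  0.13] [0.53674678 0.35223779 0.153842  ] 64.96048296365188
[262.45129289 364.79816568] [262.15692143 362.80660286]
turn [-0.0, 0.001, 0.824] shift [-0.188, -0.2426, -0.001]
```

View pics/w12.png

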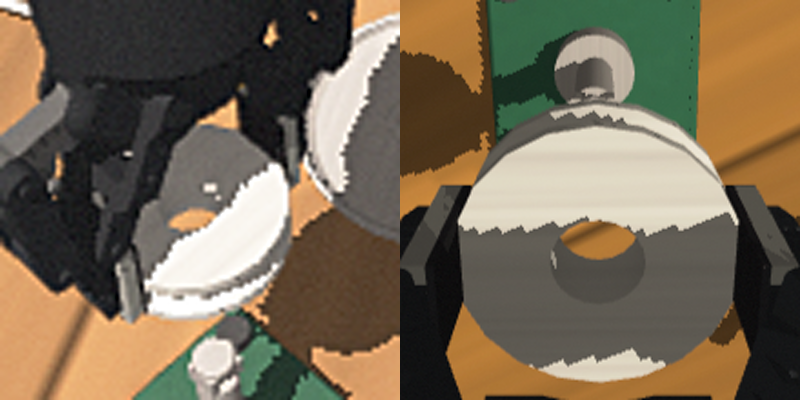

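```bash
python3 - <<'E'
from h import *
D=shot('side');o=get_obs();p=o['position'];r=R.from_quat(o['ee_rot']);print(p)
for s in(-1,1):
  for dz in(-.004,0,.004,.008,.012): print(s,dz,proj(D,p+r.apply([0,s*.034,-dz])).round(1), proj(D,p+r.apply([-.011,s*.034,-dz])).round(1))
go(.59,.05,.155,105)
E
```

```text
[0.53643797 0.35194885 0.1529763 ]
-1 -0.004 [281.6 351.3] [276.1 346.8]
-1 0 [281.4 349.5] [275.9 345. ]
-1 0.004 [281.2 347.7] [275.7 343.2]
-1 0.008 [281.  345.9] [275.5 341.4]
-1 0.012 [280.9 344.1] [275.3 339.6]
1 -0.004 [243.4 383.3] [238.  378.2]
1 0 [243.1 381.5] [237.6 376.4]
1 0.004 [242.7 379.8] [237.3 374.7]
1 0.008 [242.4 378. ] [236.9 372.9]
1 0.012 [242.  376.2] [236.5 371.1]
turn [-0.002, 0.0, 0.824] shift [-0.1881, -0.2422, -0.0017]
```

The pulley is held level, with the fingertips roughly level with its underside (tip corner at side (245,384)). Carrying it to the large tile.

>>> jog_arm:
  plan:
    - [[0,0,0.1],[-0.02,-0.03,0],0.05]
    - [[0,0,0.2],[-0.045,-0.06,0],0.05]
    - [[0,0,0.3],[-0.068,-0.09,0],0.05]
    - [[0,0,0.4],[-0.09,-0.12,0],0.05]
    - [[0,0,0.5],[-0.113,-0.15,0],0.05]
    - [[0,0,0.6],[-0.137,-0.18,0],0.05]
    - [[0,0,0.7],[-0.16,-0.21,0],0.05]
    - [[0,0,0.8],[-0.187,-0.246,0],0.05]

```text
clock: 24.13
position: [0.5862, 0.0496, 0.1528]
ee_rot: [0.601, 0.799, -0.001, -0.001]
ft_force: [0.8, 1.2, -0.4]
grip_width: 0.712
grasp_force: 65.2
```

```bash
python3 - <<'E'
from h import *
print(get_obs()['joint_pos'].round(2));go(.4635,-.170,.14,85)
E
```

```text
[ 0.43  0.4  -0.74  1.63  0.28  1.22 -0.08]
turn [-0.002, -0.0, 0.369] shift [-0.1768, -0.1789, 0.013]
```

>>> jog_arm:
  plan:
    - [[0,0,0.06],[-0.025,-0.025,0],0.05]
    - [[0,0,0.12],[-0.05,-0.05,0],0.05]
    - [[0,0,0.18],[-0.075,-0.075,0],0.05]
    - [[0,0,0.25],[-0.1,-0.1,0],0.05]
    - [[0,0,0.31],[-0.125,-0.125,0],0.05]
    - [[0,0,0.37],[-0.15,-0.15,0.005],0.05]
    - [[0,0,0.37],[-0.177,-0.179,0.013],0.05]
    - [[0,0,0.37],[-0.177,-0.179,0.013],0.05]

```text
clock: 24.8
position: [0.4597, -0.1764, 0.1383]
ee_rot: [0.74, 0.673, -0.003, -0.002]
ft_force: [-0.1, -1.5, -1.3]
grip_width: 0.705
grasp_force: 65.2
```

>>> jog_arm:
  plan:
    - [[0,0,0],[0,0,0],0.05]
    - [[0,0,0],[0,0,0],0.05]
    - [[0,0,0],[0,0,0],0.05]

```text
clock: 25.05
position: [0.4656, -0.168, 0.1408]
ee_rot: [0.736, 0.677, 0.0, -0.0]
ft_force: [-0.1, -0.1, -0.9]
grip_width: 0.705
grasp_force: 65.2
```

```bash
python3 - <<'E'
from h import *
c=shot('wrist','w13'); o=get_obs();print(o['position'],o['joint_pos'].round(2)); go(.4635,-.170,.006,85)
print(proj(c,[.4635,-.170,.008]))
p=proj(c,[.4635,-.17,.008]).astype(int)
g=cv2.cvtColor(c['img'],cv2.COLOR_RGB2GRAY)[p[1]-50:p[1]+20,p[0]-60:p[0]+60]
k=max(cv2.findContours((g<60).astype(np.uint8),0,1)[0],key=cv2.contourArea);x,y,w,h=cv2.boundingRect(k);print(x+w/2+p[0]-60,y+p[1]-50,w,h)
E
```

```text
[ 0.46578926 -0.16793562  0.14101422] [ 0.81  0.17 -0.6   1.88  0.11  1.12  0.09]
turn [-0.0, -0.001, 0.005] shift [-0.0023, -0.0021, 0.135]
[317.56729035 232.32580866]
316.0 195 76 57
```

View pics/w13.png

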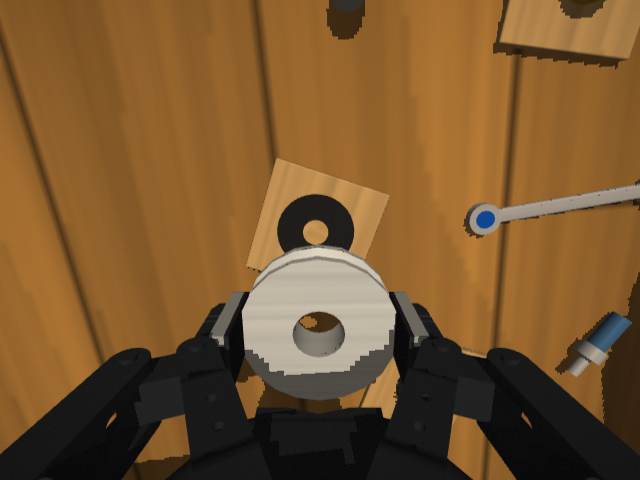

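The disc outline is at (316,233) against a prediction of (317.6,232.3), which is fine. Lowering the pulley.

>>> jog_arm:
  plan:
    - [[0,0,0],[-0.002,-0.003,0.03],0.05]
    - [[0,0,0],[-0.002,-0.003,0.06],0.05]
    - [[0,0,0],[-0.002,-0.003,0.09],0.05]
    - [[0,0,0],[-0.002,-0.003,0.11],0.05]
    - [[0,0,0],[-0.002,-0.003,0.122],0.05]
    - [[0,0,0],[-0.002,-0.003,0.13],0.05]
    - [[0,0,0],[-0.002,-0.003,0.133],0.05]
    - [[0,0,0],[-0.002,-0.003,0.133],0.05]

```text
clock: 25.77
position: [0.4627, -0.1707, 0.0085]
ee_rot: [0.736, 0.677, 0.0, 0.0]
ft_force: [-0.0, 0.2, -1.3]
grip_width: 0.705
grasp_force: 65.2
```

>>> jog_arm:
  plan:
    - [[0,0,0],[0,0,0.001],0.05]
    - [[0,0,0],[0,0,0.001],0.05]
    - [[0,0,0],[0,0,0.001],0.05]

```text
clock: 26.02
position: [0.4628, -0.1713, 0.0082]
ee_rot: [0.736, 0.677, 0.0, 0.001]
ft_force: [0.0, 0.6, -2.0]
grip_width: 0.706
grasp_force: 65.2
```

>>> jog_arm:
  plan:
    - [[0,0,0],[0,0,0.001],0.05]
    - [[0,0,0],[0,0,0.002],0.05]
    - [[0,0,0],[0,0,0.003],0.05]
    - [[0,0,0],[0,0,0.003],0.05]
    - [[0,0,0],[0,0,0.003],0.05]

```text
clock: 26.43
position: [0.4621, -0.171, 0.0042]
ee_rot: [0.736, 0.677, -0.0, -0.0]
ft_force: [-0.7, 0.7, -0.9]
grip_width: 0.704
grasp_force: 65.2
```

Just above or touching the tile. Opening now, then lifting away.

>>> jog_arm:
  plan:
    - [[0,0,0],[0,0,0],0.07]
    - [[0,0,0],[0,0,0],0.0854]
    - [[0,0,0],[0,0,0],0.0854]
    - [[0,0,0],[0,0,0],0.0854]
    - [[0,0,0],[0,0,-0.015],0.0854]
    - [[0,0,0],[0,0,-0.04],0.0854]
    - [[0,0,0],[0,0,-0.075],0.0854]
    - [[0,0,0],[0,0,-0.11],0.0854]

```text
clock: 27.1
position: [0.4615, -0.1705, 0.1151]
ee_rot: [0.736, 0.677, -0.0, -0.001]
ft_force: [0.9, -0.3, -0.9]
grip_width: 1.002
grasp_force: 0.0
```

>>> jog_arm:
  plan:
    - [[0,0,0],[0,0,-0.04],0.0854]
    - [[0,0,0],[0,0,-0.08],0.0854]
    - [[0,0,0],[0,0,-0.08],0.0854]
    - [[0,0,0],[0,0,-0.08],0.0854]
    - [[0,0,0],[0,0,-0.08],0.0854]

```text
clock: 27.52
position: [0.4619, -0.171, 0.194]
ee_rot: [0.736, 0.677, -0.0, 0.0]
ft_force: [-0.6, -1.3, -0.2]
grip_width: 1.002
grasp_force: 0.0
```

```bash
python3 - <<'E'
from h import *
c=shot('wrist');S=shot('scene');p=proj(c,[.4635,-.170,.026]);print(p);q=p.astype(int)
f=lambda c,u,v,r: cv2.resize(c['img'][v-r:v+r,u-r:u+r,::-1],(400,400),interpolation=2)
cv2.imwrite('pics/w14.png',np.hstack([f(c,*q,80),f(S,320,240,160)]))
E
```

```text
[321.40246382 218.16372911]
```

View pics/w14.png

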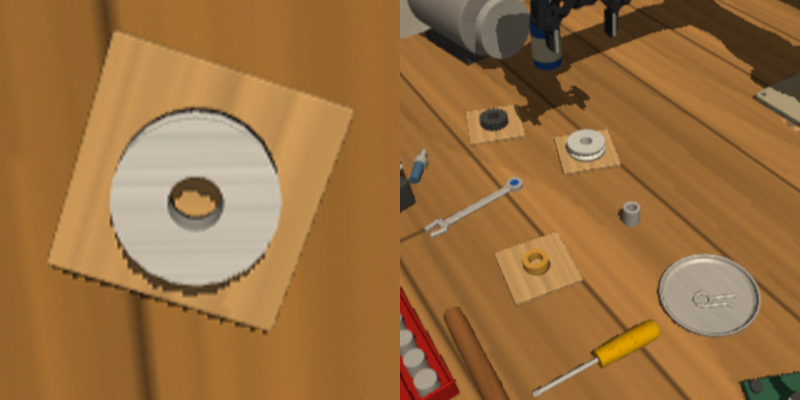

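The pulley is flat and about 2 mm off the middle. The collar, the gear and the clip are all in their places, and the arm is clear.

```bash
python3 -c "
from workcell import *
print(hand_in())"
```

```text
the job is handed in; nothing more can be done
None
```

The job is handed in: the clip lies in the dish, and the collar, gear and pulley are each released flat and near-centred on their own tiles, finished at about 28 s of the 120 s limit; `hand_in()` returned no score.

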